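# Clamp the red-capped bottle in its bottle vise

### The job

Two blue bottle vises stand on the bench, each with a sample bottle standing loose between its open jaws. Turn the crank of the vise that holds the red-capped bottle clockwise (seen from above) by its black knob until the jaw holds the bottle firmly and upright against the fixed jaw, then let go. Leave the other vise as it is.

Things in the scene. Friction and masses are not known exactly. Their poses are not given: they have to be found in the camera images.
- crank_knob: Black upright cylindrical knob, 21 mm diameter, 36 mm tall, on the crank of the vise with the red-capped bottle. Origin at its centre, about 102 mm above the worktop; 6 mm free below it. It circles the crank axis at a radius of 50 mm and spins freely on its pin, so what holds it need not turn with it. Best taken from above.
- crank_axis (a point): Point on that crank's vertical axis, at the height of the knob's centre. Steel hub and arm lie below the knob (tops 81 and 78 mm above the worktop), then the blue gear housing, 66 x 80 mm, top 62 mm high. The bottle stands beyond, on the far side from the robot: its centre is first about 119 mm from the axis, 128 mm when clamped.
- crank (a joint): That crank's angle, 0 to 4.4 rad, at start 0 to 0.5; grows clockwise seen from above, moving the jaw 14 mm per rad. At 0 the knob is right of the axis, at 1.57 on the robot's side, at 3.14 left (plus the vise's yaw). Turning takes 4 N at the knob. The 64 mm bottle is met on both sides at 2.93; then a sprung pad yields, +5 N for 0.2 rad more, which clamps well. Friction holds it when let go.
- jaw: Moving jaw of that vise, blue with a black rubber pad, 88 mm wide, top about 62 mm above the worktop; origin at the middle of its rubber face, 38 mm above the worktop. It slides along its own +x axis, away from the crank, towards the fixed jaw, whose face is 105 mm from it when the crank is at 0.
- red_bottle: White square sample bottle with a red screw cap, 64 x 64 mm, 137 mm tall, 0.34 kg, standing loose on the vise's 12 mm thick bed between its jaws; origin at the centre of its underside, z up.
- crank_knob_other: The same kind of black knob on the crank of the other, identical vise, which holds the smaller bottle with a white cap (54 x 54 x 103 mm). To be left alone. The two vises may have changed places.
There are look-alikes about, which are no part of the job. Leave any green or turquoise look-alike of the red_bottle alone.

How it is judged:
By the outcome, as a careful person would: the job done as asked, in the order asked, and still so for the second after the job is handed in, with the robot touching nothing.
It also fails if it takes over 42 s, if anything falls off the work surface, if the arm or the gripper's body presses on something with over 40 N, if the wrist force passes 120 N, or if a joint passes its speed limit or range.

### The arm

A 6-joint arm with a two-finger parallel gripper is mounted at the origin on a cart in front of the work surface, level with it; the furniture and walls round the work are solid. World frame = base frame: x ahead of the robot, y to its left, z up, the work surface at z = 0. Lengths are in m, angles in degrees, forces in N, time in s.
With the tool pointing down it reaches from about 0.3 to 0.75 m from the base axis. Payload 8.5 kg.
Tool frame: the origin (TCP) lies midway between the tips of the shut fingers; the grasp point (between the pads) lies 19 mm behind it; x points along the fingers, z is the direction in which the jaws open and shut, and the axes are right-handed (so a half turn about x gives the same grasp; the last joint's range is limited). The gripper opens to 88 mm and grips with 3 to 60 N. Pads are 18 mm wide; open, the fingers measure 123 mm over their backs; the gripper's body (75 mm by 187 mm) begins 45 mm behind the grasp point.
Start: joints at [51.32, 21.807, 74.336, -0, 83.858, -12.336], TCP at [0.244, 0.493, 0.212] pointing down, gripper open.
Joint ranges: [-178.18, 178.18], [-50.72, 133.34], [12.68, 142.11], [-81.47, 261.47], [9.98, 163.14], [-165.26, 165.26]. Speed limits (degrees/s): [136.94, 136.94, 180, 180, 180, 180].

### API

Orientations are given as [roll, pitch, yaw] about the fixed x, y, z axes, in that order (R = Rz(yaw) Ry(pitch) Rx(roll)).
In Python, from cell import robot gives the robot as it stands. The module is installed in compiled form; this text tells all that it offers.
- The arm moves only by the tool step_arm, never from a script. Its argument "commands" is text: rows parted by semicolons, each of 6 numbers parted by spaces: the shift along the world's x, y, z in m, then the turn, a rotation vector about the world's x, y, z in rad. In form: x y z rx ry rz; .... A call has exactly 10 rows; each row is the pose to reach, as a shift and turn from the pose commanded when the call began; what a row does not reach only later rows make up. A row lasts 1/10 s, in which the tool goes at most 50 mm and 8.59 degrees, less where a joint would pass 70% of its speed; a pose out of reach is approached as far as the arm can. A call with a gripper value outside its range is refused whole. "fingers" is the opening in per cent of the stroke, from 0 (shut) to 100 (fully open), set as the call begins (left out, the last holds). The fingers move at their own pace and stop on an object; "newtons" is the grip in N (left out, the last holds). Time passes only in rows, so rows that repeat a pose let the fingers close, or fill a call up. It gives the time, the measured TCP pose, the force and the opening at its end, in the units of the state.
- robot.read_state(): the state, without advancing time (a new reading comes with each control period).
- robot.snapshot(name): name is "scene" or "top"; returns a dict with "image" (420x560x3 uint8, red, green, blue), "range_z" (420x560 float32, m along the optical axis (not along the pixel's ray), 0 where there is no reading), "fx", "fy", "cx", "cy" (pixels), "cam_to_world" (4x4, takes a point from camera to world coordinates). Camera axes: x right, y up, looking along -z (the intrinsics and any distortion apply to the point x, -y, -z); pixel columns grow to the right and rows downward; lengths in m; the calibration is good to about 2 mm. A picture is of the moment at which its call begins.
- robot.sign_off(): hands the job in, once; it reports no verdict.
The state is a dict: "clock": time; "q": joint angles; "joint_velocities": joint speeds; "joint_torque": joint torques, N m; "eef_pos": TCP position; "tool_rot": TCP orientation; "wrist_force": force on the tool from outside, world axes, zero at the start; "moment": the same for the moment, N m; "grip_width": finger opening in m.
Only numpy, scipy, OpenCV 4.12 (cv2) and the standard library are available. Lean on these libraries where they do the work, as an engineer would, in place of code of your own. Each camera call takes 0.05 s, during which the arm holds its last target. There are 200 camera calls.

## Working session

There is one attempt and no reset: what is moved stays moved. The work goes in short steps, Python scripts to look and compute and a tool call to move; the robot and the scene stay as the last step left them, time stands still between calls to the robot, and variables do not carry over. Pictures are saved under pics/ and viewed, about 8 in all and at most 12, crops included, and the job is handed in when it is done.

Besides the shell and the picture viewer there is one more tool, called as name(argument=value, ...) on one line, values as JSON. step_arm: Moves the arm, as the interface text tells. Its arguments: {"type":"object","properties":{"commands":{"type":"string"},"fingers":{"type":"number"},"newtons":{"type":"number"}},"required":["commands"]}

```bash
mkdir -p pics; cat > h.py <<'E'
import numpy as np, cv2, pickle
from cell import robot
def snap(name,f):
    s=robot.snapshot(name); pickle.dump(s,open(f'pics/{f}.pkl','wb'))
    cv2.imwrite(f'pics/{f}.png',s['image'][:,:,::-1]); return s
def load(f): return pickle.load(open(f'pics/{f}.pkl','rb'))
def cloud(s):
    v,u=np.mgrid[0:420,0:560]; z=s['range_z']
    p=np.stack([(u-s['cx'])/s['fx']*z,-(v-s['cy'])/s['fy']*z,-z,np.ones_like(z)],-1)
    return (p@np.array(s['cam_to_world']).T)[...,:3]
E
python3 - <<'E'
from h import *
a=snap('scene','s0');b=snap('top','t0')
cv2.imwrite('pics/both.png',np.vstack([cv2.resize(x['image'][:,:,::-1],(400,300)) for x in(a,b)]))
print({k:v for k,v in b.items() if k not in('image','range_z')}, a.keys())
print(robot.read_state())
E
```

```text
{'fx': 442.52659859693, 'fy': 442.52659859693, 'cx': 272.1134110264355, 'cy': 216.75571344546904, 'cam_to_world': array([[ 8.08864167e-05,  9.99090466e-01, -4.26407504e-02,
         4.98744621e-01],
       [-9.99997883e-01,  1.68489757e-04,  2.05086130e-03,
        -3.97187785e-02],
       [ 2.05618050e-03,  4.26404942e-02,  9.99088365e-01,
         1.06205893e+00],
       [ 0.00000000e+00,  0.00000000e+00,  0.00000000e+00,
         1.00000000e+00]])} dict_keys(['image', 'range_z', 'fx', 'fy', 'cx', 'cy', 'cam_to_world'])
{'clock': 0.1, 'q': array([ 5.13195383e+01,  2.18362273e+01,  7.43775176e+01, -1.93251308e-04,
        8.38586779e+01, -1.23347259e+01]), 'joint_velocities': array([-0.07984605,  0.12266443, -0.1103699 ,  0.06133558,  0.00016718,
       -0.05195556]), 'joint_torque': array([ 2.84804388e-03, -4.38653040e+01, -2.24911934e+01,  7.13714585e-02,
        3.42117960e-02, -2.73732167e-05]), 'eef_pos': array([0.24389883, 0.49265393, 0.21192503]), 'tool_rot': array([ 167.8172621 ,   89.92757687, -128.52845288]), 'wrist_force': array([-0.00268777,  0.30194556, -0.00850965]), 'moment': array([-0.03843734, -0.02465155,  0.02994   ]), 'grip_width': 0.08830285365661526}
```

View pics/t0.png

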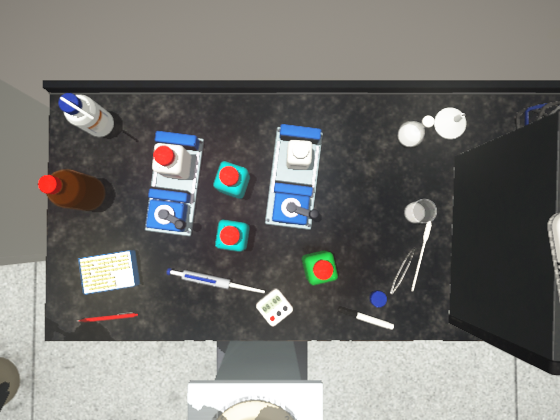

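View pics/s0.png

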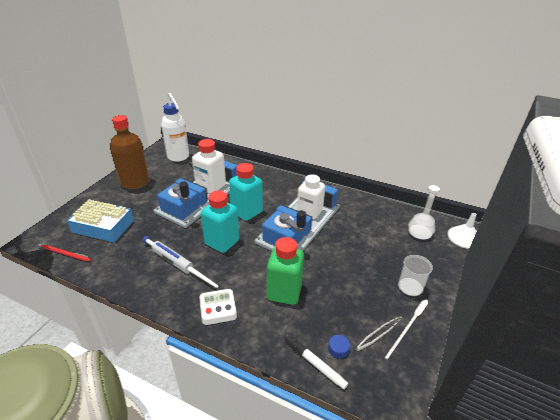

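The top view shows the red-capped white bottle at about (170,160) in the left vise, with its crank at about (165,215) and knob near (180,222). The right vise at (297,155) has the white cap. The teal bottles at (230,180) and (232,236) and the green one at (322,268) are look-alikes standing loose. I'll confirm with an enlarged crop.

```bash
python3 - <<'E'
from h import *
s=load('t0');c=cloud(s)
cv2.imwrite('pics/c1.png',cv2.resize(s['image'][120:250,130:260,::-1],(600,600),interpolation=cv2.INTER_CUBIC))
m=(c[...,2]>.108)&(c[...,2]<.13)
v,u=np.mgrid[0:420,0:560]
g=s['image'].max(-1)<90
r=(u>150)&(u<200)&(v>200)&(v<240)
for n,q in (('knob',r&m),('z>.09',r&(c[...,2]>.095))):
    P=c[q]; print(n,len(P),P.min(0),P.max(0),np.median(P,0),u[q].mean(),v[q].mean())
# hub top
q=r&(c[...,2]>.079)&(c[...,2]<.09);print('hub',c[q].mean(0),c[q].min(0),c[q].max(0))
# blue parts
h=cv2.cvtColor(s['image'],cv2.COLOR_RGB2HSV);bl=(h[...,0]>100)&(h[...,0]<125)&(h[...,1]>150)&(u>130)&(u<210)&(v>120)&(v<240)&(abs(c[...,2]-.062)<.006)
n,l,st,ce=cv2.connectedComponentsWithStats(bl.astype(np.uint8))
for i in range(1,n):
    if st[i,4]>40:
        R=cv2.minAreaRect(c[l==i][:,:2].astype(np.float32)*1000);print(st[i],R,c[l==i].mean(0))
q=(c[...,2]>.12)&(u>150)&(u<200)&(v>130)&(v<185);print('bottle',c[q].mean(0),c[q].max(0))
E
```

```text
knob 78 [0.51495327 0.14685998 0.11023152] [0.53223745 0.16487563 0.12589969] [0.52341867 0.1551179  0.12117687] 179.5 224.0
z>.09 94 [ 0.49874462 -0.03971878  0.09592543] [0.53269442 0.16487563 1.06205893] [0.52338238 0.15398753 0.12100882] 179.59574468085106 223.69148936170214
hub [0.54412664 0.19352978 0.08177779] [0.52213949 0.14787389 0.07920639] [0.55786097 0.21167251 0.08748079]
[155 131  41  15 424] ((721.062255859375, 178.56883239746094), (91.71171569824219, 23.989694595336914), 82.57063293457031) [0.72062465 0.17829581 0.06346143]
[149 189  38  13 335] ((591.1564331054688, 195.44041442871094), (86.08265686035156, 20.28121566772461), 82.6739730834961) [0.59097566 0.19506509 0.06278092]
[147 200  37  31 515] ((545.66015625, 201.0023193359375), (77.95629119873047, 63.952171325683594), 82.55841064453125) [0.54668738 0.20348863 0.06342359]
bottle [0.66376321 0.17977232 0.15673244] [0.68713682 0.20670349 1.06205893]
```

View pics/c1.png

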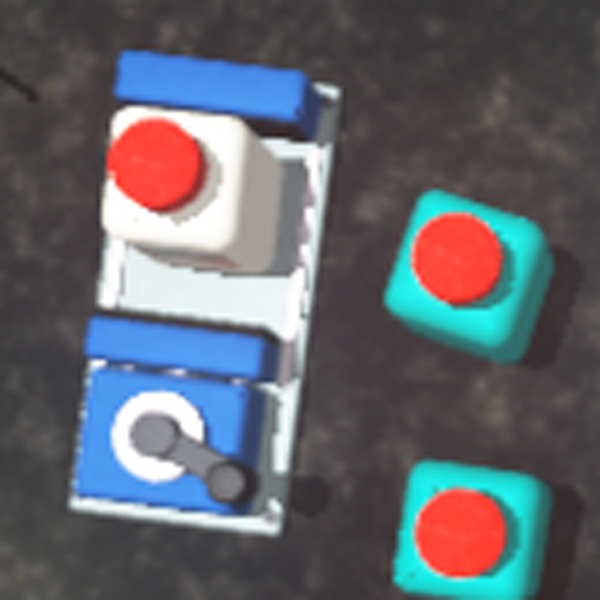

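The crop confirms it: white bottle with red cap in the left vise, hub at crop (152,436) and knob at crop (229,482). The teal bottles lie right of it, outside the vise.

```bash
python3 - <<'E'
from h import *
s=load('t0');M=np.array(s['cam_to_world'])
def at(u,v,z):
    d=M[:3,:3]@np.array([(u-s['cx'])/s['fx'],-(v-s['cy'])/s['fy'],-1]); o=M[:3,3]
    return o+d*(z-o[2])/d[2]
f=120/26
A=at(130+152.5/f-.4,120+436/f-.4,.081);K=at(130+229/f-.4,120+482/f-.4,.12)
yaw=-7.4
d=K-A;print(A,K,np.hypot(*d[:2]))
th=-(np.degrees(np.arctan2(d[1],d[0]))-yaw+90);print('crank deg',th)
from scipy.spatial.transform import Rotation as R
st=robot.read_state();print(R.from_euler('xyz',st['tool_rot'],degrees=True).as_matrix().round(3))
# obstacles near
c=cloud(s);q=(c[...,2]>.09)&(c[...,2]<.3);u=np.argwhere(q)
n,l,sa,ce=cv2.connectedComponentsWithStats(q.astype(np.uint8))
for i in range(1,n):
    if sa[i,4]>20:P=c[l==i];print(sa[i],P.min(0).round(3),P.max(0).round(3))
E
```

```text
[0.54654579 0.20112244 0.081     ] [0.52341462 0.15606318 0.12      ] 0.05064965525627936
crank deg 19.773687663277997
[[-0.001 -0.896  0.444]
 [-0.001  0.444  0.896]
 [-1.     0.    -0.001]]
[    0    26   560    46 24767] [ 0.863 -0.68   0.09 ] [0.869 0.559 0.3  ]
[  59   93   42   36 1080] [0.732 0.315 0.09 ] [0.804 0.404 0.216]
[  462   103    86   254 11274] [ 0.293 -0.63   0.09 ] [ 0.759 -0.453  0.3  ]
[418 115  17  15 142] [ 0.73  -0.383  0.091] [ 0.753 -0.359  0.143]
[288 140  25  25 553] [ 0.657 -0.13   0.09 ] [ 0.71  -0.077  0.121]
[153 143  33  32 910] [0.633 0.15  0.09 ] [0.7   0.216 0.155]
[214 161  34  34 824] [0.589 0.013 0.091] [0.663 0.086 0.144]
[  38  169   54   40 1569] [0.559 0.355 0.09 ] [0.641 0.43  0.204]
[309 209  10  10  81] [ 0.536 -0.14   0.094] [ 0.555 -0.121  0.127]
[216 219  32  32 839] [0.467 0.013 0.091] [0.535 0.081 0.142]
[175 220  12  10  91] [0.513 0.146 0.093] [0.533 0.165 0.126]
[305 252  33  33 848] [ 0.394 -0.183  0.091] [ 0.463 -0.113  0.143]
[  0 381  10  10  69] [0.222 0.432 0.239] [0.234 0.449 0.27 ]
```

Vise yaw is about -7.4°. The axis is at (0.5465, 0.2011) and the knob at (0.5234, 0.1561). The measured radius is 50.6 mm against the given 50, and the crank angle is about 0.345 rad. The wrist yaw can stay as it is. Moving above the knob now.

step_arm(commands="0.028 -0.034 0 0 0 0; 0.056 -0.067 0 0 0 0; 0.084 -0.101 0 0 0 0; 0.112 -0.135 0 0 0 0; 0.14 -0.169 0 0 0 0; 0.167 -0.202 0 0 0 0; 0.195 -0.236 0 0 0 0; 0.223 -0.270 0 0 0 0; 0.251 -0.303 0 0 0 0; 0.2795 -0.3366 0 0 0 0", fingers=60, newtons=30)

```text
clock: 1.1
eef_pos: [0.5243, 0.1547, 0.2122]
tool_rot: [112.7, 90.0, 176.4]
wrist_force: [-0.7, 0.3, 0.4]
grip_width: 0.0532
```

step_arm(commands="0 0 0 0 0 0; 0 0 -0.01 0 0 0; 0 0 -0.02 0 0 0; 0 0 -0.03 0 0 0; 0 0 -0.04 0 0 0; 0 0 -0.05 0 0 0; 0 0 -0.06 0 0 0; 0 0 -0.065 0 0 0; 0 0 -0.07 0 0 0; 0 0 -0.07 0 0 0")

```text
clock: 2.1
eef_pos: [0.5234, 0.1562, 0.142]
tool_rot: [120.2, 90.0, -176.1]
wrist_force: [0.2, -0.6, -0.1]
grip_width: 0.053
```

```bash
python3 - <<'E'
from h import *
s=snap('scene','s1');print(robot.read_state())
cv2.imwrite('pics/c2.png',cv2.resize(s['image'][120:270,110:310,::-1],(800,600),interpolation=cv2.INTER_CUBIC))
E
```

```text
{'clock': 2.15, 'q': array([ 4.19773156e+00,  2.49435151e+01,  8.15432725e+01, -5.47233536e-04,
        7.35150174e+01, -5.94545351e+01]), 'joint_velocities': array([ 0.03627588, -0.45507236, -0.68626077,  0.04760076,  0.26545989,
        0.06919084]), 'joint_torque': array([ 4.45183876e-03, -4.40284145e+01, -2.00632399e+01,  2.46523786e-02,
        2.37629924e-02,  1.07400433e-04]), 'eef_pos': array([0.52361345, 0.15624444, 0.14240726]), 'tool_rot': array([ 136.75512805,   89.99812026, -159.59244995]), 'wrist_force': array([0.06909986, 0.30032944, 0.73646595]), 'moment': array([-0.02691414, -0.02350039,  0.00751599]), 'grip_width': 0.05281301828869151}
```

View pics/c2.png

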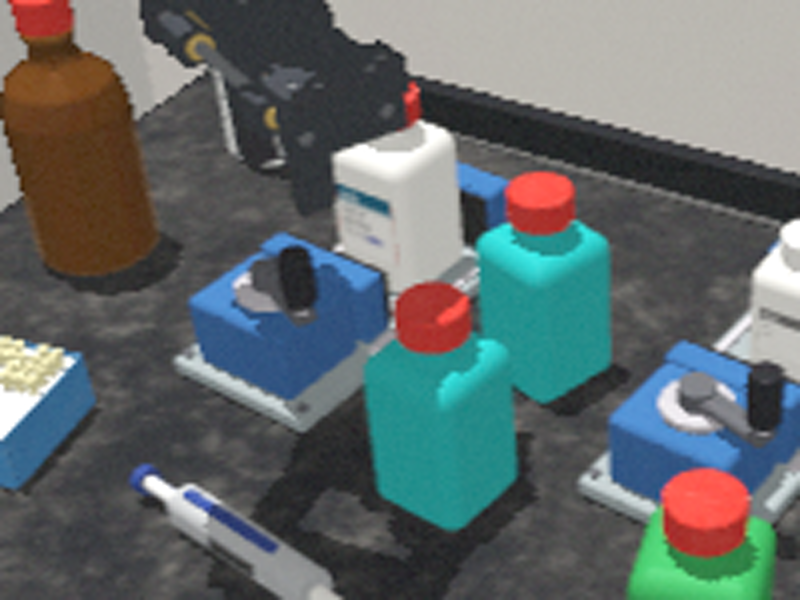

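The gripper is over the red bottle's vise, with the near finger at crop (310,205), above the knob at (297,255). I'll check the fingers' position with the depth data before going down.

```bash
python3 - <<'E'
from h import *
s=load('s1');c=cloud(s);M=np.array(s['cam_to_world']);print('cam',M[:3,3])
dk=s['image'].max(-1)<80
for zl,zh in((.142,.155),(.155,.175)):
    q=(c[...,2]>zl)&(c[...,2]<zh)&(np.hypot(c[...,0]-.5234,c[...,1]-.1562)<.11)&dk
    P=c[q];print(len(P),P.min(0),P.max(0),np.argwhere(q).mean(0)); print(P[::max(1,len(P)//12)].round(3))
q=(c[...,2]>.09)&(c[...,2]<.125)&(np.hypot(c[...,0]-.5234,c[...,1]-.1562)<.03)
P=c[q];print('knob',len(P),P.min(0),P.max(0),P.mean(0))
E
```

```text
cam [-0.0705942  -0.35372534  0.65326801]Traceback (most recent call last):
  File "<stdin>", line 6, in <module>
    return umr_minimum(a, axis, None, out, keepdims, initial, where)
ValueError: zero-size array to reduction operation minimum which has no identity
```

```bash
python3 - <<'E'
from h import *
s=load('s1');c=cloud(s);M=np.array(s['cam_to_world']);print(M.round(3),s['fx'],s['cx'],s['cy'])
for u,v in((187,168),(186,160),(190,150),(183,190),(187,183),(168,133),(200,135),(211,205),(218,196)): print(u,v,s['image'][v,u],s['range_z'][v,u],c[v,u].round(3))
def pj(p):
    x=np.linalg.inv(M)@np.r_[p,1]; return s['cx']+s['fx']*x[0]/-x[2], s['cy']-s['fy']*x[1]/-x[2]
print(pj([.5234,.1562,.142]),pj([.5234,.1562,.12]))
t=snap('top','t1');cv2.imwrite('pics/c3.png',cv2.resize(t['image'][100:300,110:310,::-1],(600,600),interpolation=cv2.INTER_CUBIC))
E
```

```text
[[ 0.434  0.553 -0.711 -0.071]
 [-0.901  0.275 -0.336 -0.354]
 [ 0.01   0.786  0.618  0.653]
 [ 0.     0.     0.     1.   ]] 396.7118571502871 273.1597797396902 204.48018881874862
187 168 [49 48 54] 0.8519597 [0.498 0.12  0.187]
186 160 [51 54 57] 0.7872096 [0.463 0.091 0.235]
190 150 [50 53 58] 0.7747453 [0.469 0.082 0.257]
183 190 [38 41 44] 0.92311776 [0.514 0.154 0.107]
187 183 [ 61 101 154] 0.923878 [0.527 0.151 0.12 ]
168 133 [49 53 56] 0.8700508 [0.535 0.189 0.237]
200 135 [50 53 56] 0.78386873 [0.5   0.077 0.276]
211 205 [167  50  45] 0.85820603 [0.481 0.055 0.121]
218 196 [165  47  43] 0.8584323 [0.498 0.047 0.136]
(np.float64(182.92461659671142), np.float64(175.31145362815235)) (np.float64(184.15530996817142), np.float64(183.17674367520442))
```

View pics/c3.png

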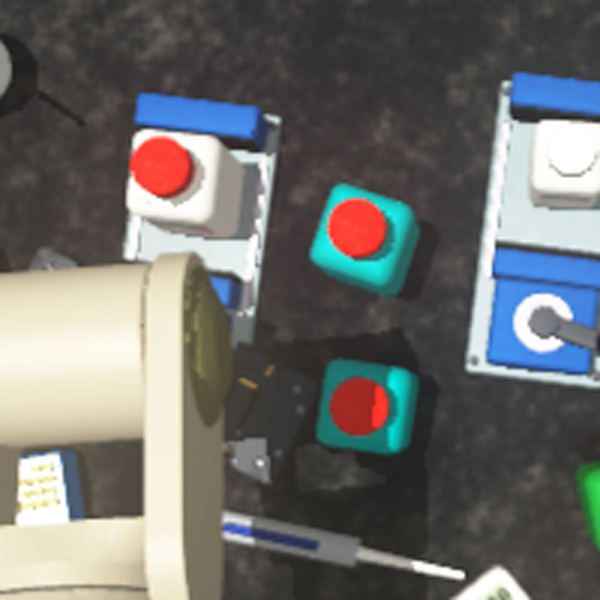

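The orientation and position check out: the TCP projects to (183,175), just above the knob at (184,183). Going down to TCP z = 0.090 and closing.

step_arm(commands="0 0 -0.006 0 0 0; 0 0 -0.012 0 0 0; 0 0 -0.018 0 0 0; 0 0 -0.024 0 0 0; 0 0 -0.03 0 0 0; 0 0 -0.036 0 0 0; 0 0 -0.042 0 0 0; 0 0 -0.047 0 0 0; 0 0 -0.052 0 0 0; 0 0 -0.052 0 0 0")

```text
clock: 3.2
eef_pos: [0.5233, 0.1562, 0.0898]
tool_rot: [120.4, 89.9, -175.9]
wrist_force: [-0.2, -1.0, 0.1]
grip_width: 0.0531
```

step_arm(commands="0 0 0 0 0 0; 0 0 0 0 0 0; 0 0 0 0 0 0; 0 0 0 0 0 0; 0 0 0 0 0 0; 0 0 0 0 0 0; 0 0 0 0 0 0; 0 0 0 0 0 0; 0 0 0 0 0 0; 0 0 0 0 0 0", fingers=0, newtons=25)

```text
clock: 4.2
eef_pos: [0.5244, 0.1575, 0.0913]
tool_rot: [-25.9, 89.8, 37.7]
wrist_force: [1.2, 6.2, 2.5]
grip_width: 0.0144
```

The width is 14 mm, but the knob is 21 mm across. I'll look before turning.

```bash
python3 - <<'E'
from h import *
s=snap('scene','s2');print(robot.read_state())
cv2.imwrite('pics/c4.png',cv2.resize(s['image'][140:230,140:260,::-1],(800,600),interpolation=cv2.INTER_CUBIC))
E
```

```text
{'clock': 4.25, 'q': array([  4.25658147,  28.24907158,  85.50003611,   0.13278489,
        66.06659645, -59.45358715]), 'joint_velocities': array([-0.03569465, -0.0135932 , -0.06104595, -0.09744736, -0.03922786,
       -0.07729733]), 'joint_torque': array([-3.04557100e+00, -4.37764406e+01, -1.65485626e+01, -1.40224971e+00,
        5.86920418e-01, -1.51868106e-02]), 'eef_pos': array([0.52447402, 0.15744778, 0.09130232]), 'tool_rot': array([-26.04114493,  89.77928283,  37.61535141]), 'wrist_force': array([2.20815681, 6.45063036, 3.95507964]), 'moment': array([ 1.02988689, -0.26867699, -0.03755229]), 'grip_width': 0.014538958068777919}
```

View pics/c4.png

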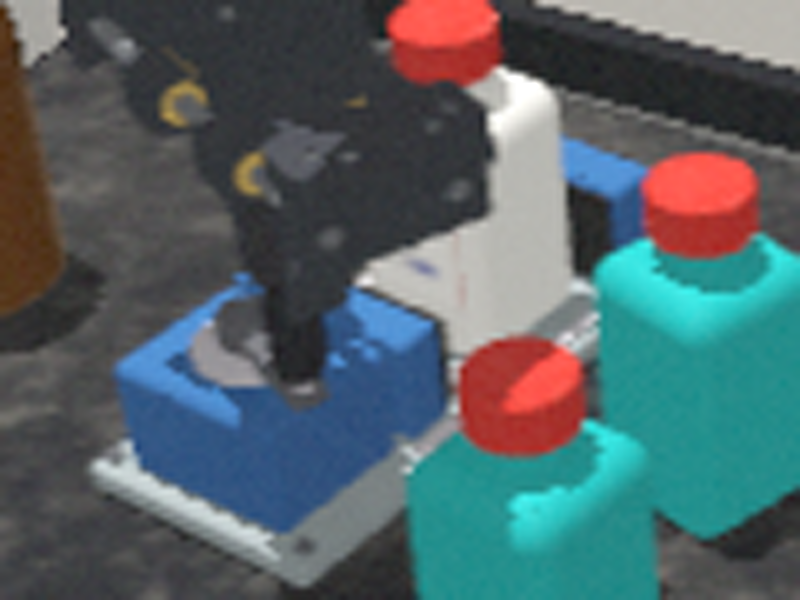

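The fingers stand on either side of the knob (crop (300,330)) and the crank is in place. I'll start with a small arc and watch whether the force and position follow.

```bash
cat > arc.py <<'E'
import numpy as np
def rows(t0,t1,n=10,r=.05,y=-7.4):
    p=lambda t:r*np.array([np.cos(np.radians(y-90)-t),np.sin(np.radians(y-90)-t)])
    return '; '.join('%.4f %.4f 0 0 0 0'%tuple(p(t)-p(t0)) for t in np.linspace(t0,t1,n+1)[1:])
E
python3 -c "
from arc import *
t=[.345,.745,1.145,1.645,2.145,2.645,2.945,3.145]
for a,b in zip(t,t[1:]): print(b,rows(a,b))"
```

```text
0.745 -0.0018 0.0009 0 0 0 0; -0.0035 0.0020 0 0 0 0; -0.0052 0.0031 0 0 0 0; -0.0068 0.0042 0 0 0 0; -0.0084 0.0054 0 0 0 0; -0.0099 0.0067 0 0 0 0; -0.0114 0.0080 0 0 0 0; -0.0128 0.0094 0 0 0 0; -0.0142 0.0109 0 0 0 0; -0.0155 0.0124 0 0 0 0
1.145 -0.0013 0.0016 0 0 0 0; -0.0024 0.0032 0 0 0 0; -0.0036 0.0048 0 0 0 0; -0.0046 0.0065 0 0 0 0; -0.0056 0.0083 0 0 0 0; -0.0065 0.0100 0 0 0 0; -0.0074 0.0118 0 0 0 0; -0.0081 0.0137 0 0 0 0; -0.0088 0.0156 0 0 0 0; -0.0095 0.0175 0 0 0 0
1.645 -0.0007 0.0024 0 0 0 0; -0.0012 0.0048 0 0 0 0; -0.0016 0.0073 0 0 0 0; -0.0020 0.0098 0 0 0 0; -0.0021 0.0123 0 0 0 0; -0.0022 0.0148 0 0 0 0; -0.0021 0.0173 0 0 0 0; -0.0019 0.0198 0 0 0 0; -0.0016 0.0223 0 0 0 0; -0.0012 0.0247 0 0 0 0
2.145 0.0006 0.0024 0 0 0 0; 0.0013 0.0048 0 0 0 0; 0.0021 0.0072 0 0 0 0; 0.0030 0.0095 0 0 0 0; 0.0040 0.0118 0 0 0 0; 0.0052 0.0140 0 0 0 0; 0.0064 0.0162 0 0 0 0; 0.0078 0.0183 0 0 0 0; 0.0093 0.0203 0 0 0 0; 0.0108 0.0222 0 0 0 0
2.645 0.0017 0.0019 0 0 0 0; 0.0034 0.0036 0 0 0 0; 0.0053 0.0053 0 0 0 0; 0.0072 0.0069 0 0 0 0; 0.0092 0.0084 0 0 0 0; 0.0113 0.0098 0 0 0 0; 0.0134 0.0111 0 0 0 0; 0.0156 0.0123 0 0 0 0; 0.0179 0.0134 0 0 0 0; 0.0202 0.0143 0 0 0 0
2.945 0.0014 0.0005 0 0 0 0; 0.0028 0.0010 0 0 0 0; 0.0043 0.0014 0 0 0 0; 0.0057 0.0018 0 0 0 0; 0.0072 0.0022 0 0 0 0; 0.0086 0.0025 0 0 0 0; 0.0101 0.0027 0 0 0 0; 0.0116 0.0029 0 0 0 0; 0.0131 0.0031 0 0 0 0; 0.0146 0.0032 0 0 0 0
3.145 0.0010 0.0001 0 0 0 0; 0.0020 0.0001 0 0 0 0; 0.0030 0.0001 0 0 0 0; 0.0040 0.0001 0 0 0 0; 0.0050 0.0001 0 0 0 0; 0.0060 0.0000 0 0 0 0; 0.0070 -0.0000 0 0 0 0; 0.0080 -0.0001 0 0 0 0; 0.0090 -0.0002 0 0 0 0; 0.0100 -0.0003 0 0 0 0
```

step_arm(commands="-0.0018 0.0009 0 0 0 0; -0.0035 0.0020 0 0 0 0; -0.0052 0.0031 0 0 0 0; -0.0068 0.0042 0 0 0 0; -0.0084 0.0054 0 0 0 0; -0.0099 0.0067 0 0 0 0; -0.0114 0.0080 0 0 0 0; -0.0128 0.0094 0 0 0 0; -0.0142 0.0109 0 0 0 0; -0.0155 0.0124 0 0 0 0")

```text
clock: 5.25
eef_pos: [0.511, 0.1682, 0.0936]
tool_rot: [-67.3, 89.5, -3.7]
wrist_force: [1.2, -4.8, 19.1]
grip_width: 0.0001
```

```bash
python3 - <<'E'
from h import *
s=snap('scene','s3');t=snap('top','t3');print(robot.read_state()['grip_width'])
cv2.imwrite('pics/c5.png',np.hstack([cv2.resize(s['image'][140:230,140:260,::-1],(500,375),interpolation=cv2.INTER_CUBIC),cv2.resize(t['image'][180:260,140:204,::-1],(300,375),interpolation=cv2.INTER_CUBIC)]))
E
```

```text
0.00028966830793818795
```

View pics/c5.png

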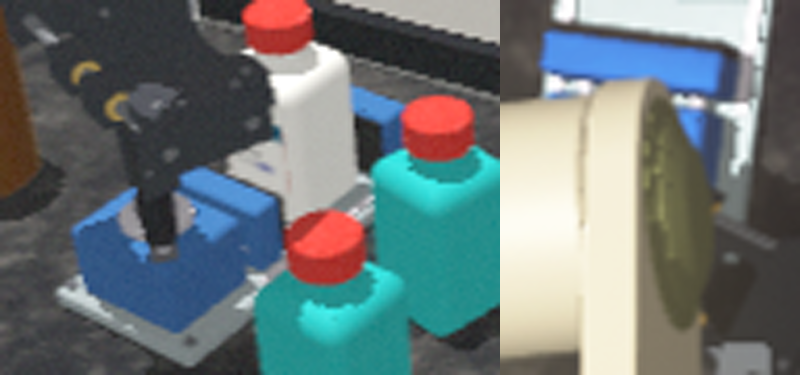

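The fingers shut fully, so the knob slipped out of the grip. I'll find out from depth where the knob and tips are.

```bash
python3 - <<'E'
from h import *
for f in('s0','s1','s2','s3'):
    s=load(f);c=cloud(s)
    q=(c[...,2]>.07)&(c[...,2]<.16)&(np.hypot(c[...,0]-.5465,c[...,1]-.2011)<.085)&(s['image'].max(-1)<110)
    print(f)
    for zl in np.arange(.075,.155,.01):
        k=q&(c[...,2]>=zl)&(c[...,2]<zl+.01);P=c[k]
        if len(P):
            vv,uu=np.nonzero(k);print(round(zl,3),len(P),'x',P[:,0].min().round(3),P[:,0].max().round(3),'y',P[:,1].min().round(3),P[:,1].max().round(3),'u',uu.min(),uu.max(),'v',vv.min(),vv.max())
st=robot.read_state();print(st['eef_pos'],st['wrist_force'],st['moment'])
E
```

```text
s0
0.075 34 x 0.515 0.558 y 0.15 0.206 u 173 189 v 184 200
0.085 19 x 0.511 0.521 y 0.147 0.161 u 181 188 v 194 197
0.095 33 x 0.511 0.522 y 0.147 0.167 u 180 188 v 190 194
0.105 31 x 0.511 0.524 y 0.148 0.164 u 180 188 v 186 190
0.115 35 x 0.512 0.528 y 0.149 0.166 u 180 187 v 182 186
s1
0.075 73 x 0.515 0.558 y 0.152 0.211 u 173 188 v 184 199
0.085 27 x 0.512 0.528 y 0.148 0.163 u 181 189 v 192 197
0.095 28 x 0.512 0.526 y 0.148 0.169 u 180 189 v 190 194
0.105 33 x 0.512 0.526 y 0.147 0.163 u 180 188 v 186 190
0.115 39 x 0.511 0.528 y 0.148 0.165 u 180 187 v 182 187
s2
0.075 67 x 0.514 0.558 y 0.151 0.212 u 172 188 v 184 200
0.085 25 x 0.512 0.529 y 0.148 0.162 u 181 189 v 192 197
0.095 29 x 0.513 0.527 y 0.147 0.167 u 180 189 v 190 194
0.105 28 x 0.512 0.527 y 0.147 0.164 u 180 188 v 187 190
0.115 35 x 0.506 0.525 y 0.137 0.18 u 176 191 v 179 188
0.125 56 x 0.505 0.525 y 0.133 0.178 u 176 192 v 176 187
0.135 29 x 0.505 0.527 y 0.135 0.182 u 175 190 v 172 183
0.145 21 x 0.505 0.526 y 0.141 0.178 u 175 183 v 170 179
s3
0.075 16 x 0.504 0.539 y 0.159 0.21 u 172 182 v 187 201
0.085 22 x 0.501 0.513 y 0.158 0.171 u 175 182 v 194 199
0.095 30 x 0.498 0.514 y 0.158 0.174 u 174 182 v 192 196
0.105 33 x 0.498 0.514 y 0.157 0.175 u 173 181 v 187 193
0.115 28 x 0.498 0.516 y 0.155 0.184 u 170 182 v 182 189
0.125 37 x 0.495 0.512 y 0.152 0.182 u 170 182 v 179 187
0.135 19 x 0.495 0.509 y 0.16 0.185 u 169 175 v 176 183
0.145 20 x 0.495 0.507 y 0.158 0.184 u 168 174 v 172 179
[0.51083504 0.1683819  0.09353946] [ 1.87457211 -3.51799866 18.81374531] [-0.45987152 -0.15369013  0.01461189]
```

The depth shows that the real tips sit about 26 mm above the reported TCP: the shut tips rest on the knob top at 0.12 while the TCP reads 0.094. I'll lift, reopen and check the height of the gripper body, then grasp about 26 mm lower.

step_arm(commands="0 0 0.005 0 0 0; 0 0 0.01 0 0 0; 0 0 0.02 0 0 0; 0 0 0.03 0 0 0; 0 0 0.04 0 0 0; 0 0 0.04 0 0 0; 0 0 0.04 0 0 0; 0 0 0.04 0 0 0; 0 0 0.04 0 0 0; 0 0 0.04 0 0 0")

```text
clock: 6.35
eef_pos: [0.5079, 0.1686, 0.1301]
tool_rot: [124.0, 90.0, -172.4]
wrist_force: [0.7, -0.1, -0.2]
grip_width: 0.0006
```

```bash
python3 - <<'E'
from h import *
s=snap('scene','s4');c=cloud(s);st=robot.read_state();e=st['eef_pos'];print(e,st['wrist_force'],st['grip_width'])
d=c-e
q=(s['range_z']>0)&(c[...,2]>.11)&(np.hypot(d[...,0],d[...,1])<.13)&(s['image'].max(-1)<110)&(s['image'].max(-1).astype(int)-s['image'].min(-1)<30)
z=np.array([.444,.896]); a=d[...,:2]@z; b=d[...,:2]@np.array([-.896,.444])
for zl in np.arange(0.01,.16,.01):
    k=q&(d[...,2]>=zl)&(d[...,2]<zl+.01)
    if k.sum(): print(round(zl,2),k.sum(),'open',a[k].min().round(3),a[k].max().round(3),'side',b[k].min().round(3),b[k].max().round(3))
q=(c[...,2]>.09)&(c[...,2]<.123)&(np.hypot(c[...,0]-.5465,c[...,1]-.2011)<.07)
print('knob',q.sum(),c[q].min(0),c[q].max(0)); q&=c[...,2]>.117; print('top',q.sum(),c[q].min(0),c[q].max(0),c[q].mean(0))
E
```

```text
[0.50797567 0.16865308 0.13022346] [-0.12292711  0.02584451 -0.11608867] 0.0003604077930195444
0.02 7 open -0.012 0.005 side -0.003 0.009
0.03 52 open -0.017 0.013 side -0.011 0.011
0.04 31 open -0.017 0.015 side -0.008 0.01
0.05 22 open -0.016 0.015 side 0.008 0.011
0.06 19 open -0.017 0.017 side 0.007 0.01
0.07 11 open -0.019 0.007 side 0.007 0.011
0.09 174 open -0.088 0.084 side -0.032 0.035
0.1 257 open -0.088 0.082 side -0.033 0.034
0.11 253 open -0.094 0.091 side -0.031 0.034
0.12 269 open -0.096 0.086 side -0.031 0.035
0.13 621 open -0.096 0.094 side -0.035 0.034
0.14 144 open -0.043 0.017 side -0.02 0.023
0.15 130 open -0.044 0.017 side -0.018 0.024
knob 124 [0.49791649 0.15634229 0.0900695 ] [0.51775297 0.17584052 0.12226636]
top 39 [0.49893171 0.1577753  0.11739926] [0.51741637 0.17584052 0.12226636] [0.50838412 0.16682546 0.11967331]
```

The whole tool is about 27 mm higher than reported (tips at +0.027, body at +0.090), and it is well centred laterally. The knob is now at (0.509, 0.167), θ ≈ 0.70. I'll open, then lower to a reported z of 0.064, which puts the true tips at about 0.091 and the body at about 0.154.

step_arm(commands="0.001 -0.0015 0 0 0 0; 0.001 -0.0015 0 0 0 0; 0.001 -0.0015 0 0 0 0; 0.001 -0.0015 0 0 0 0; 0.001 -0.0015 0 0 0 0; 0.001 -0.0015 0 0 0 0; 0.001 -0.0015 -0.005 0 0 0; 0.001 -0.0015 -0.01 0 0 0; 0.001 -0.0015 -0.015 0 0 0; 0.001 -0.0015 -0.02 0 0 0", fingers=60)

```text
clock: 7.4
eef_pos: [0.509, 0.1672, 0.1098]
tool_rot: [125.0, 90.0, -171.3]
wrist_force: [0.3, 0.5, 0.4]
grip_width: 0.0529
```

step_arm(commands="0 0 -0.006 0 0 0; 0 0 -0.012 0 0 0; 0 0 -0.018 0 0 0; 0 0 -0.024 0 0 0; 0 0 -0.03 0 0 0; 0 0 -0.035 0 0 0; 0 0 -0.039 0 0 0; 0 0 -0.043 0 0 0; 0 0 -0.046 0 0 0; 0 0 -0.046 0 0 0")

```text
clock: 8.4
eef_pos: [0.5089, 0.1671, 0.0641]
tool_rot: [123.0, 90.0, -173.3]
wrist_force: [0.3, -0.6, -0.8]
grip_width: 0.0531
```

step_arm(commands="0 0 0 0 0 0; 0 0 0 0 0 0; 0 0 0 0 0 0; 0 0 0 0 0 0; 0 0 0 0 0 0; 0 0 0 0 0 0; 0 0 0 0 0 0; 0 0 0 0 0 0; 0 0 0 0 0 0; 0 0 0 0 0 0", fingers=0, newtons=25)

```text
clock: 9.4
eef_pos: [0.5099, 0.1681, 0.0646]
tool_rot: [-23.9, 89.8, 39.7]
wrist_force: [3.1, 5.7, -1.9]
grip_width: 0.02
```

The width is now 20 mm, a proper grip. Turning from θ ≈ 0.71.

```bash
python3 -c "
from arc import *
t=[.71,1.11,1.61,2.11,2.61,2.91,3.14]
for a,b in zip(t,t[1:]): print(b,rows(a,b,5))
p=np.radians(-97.4)-.71;print(.5465+.05*np.cos(p),.2011+.05*np.sin(p))"
```

```text
1.11 -0.0026 0.0031 0 0 0 0; -0.0048 0.0064 0 0 0 0; -0.0069 0.0098 0 0 0 0; -0.0086 0.0134 0 0 0 0; -0.0101 0.0171 0 0 0 0
1.61 -0.0014 0.0048 0 0 0 0; -0.0023 0.0097 0 0 0 0; -0.0027 0.0147 0 0 0 0; -0.0026 0.0197 0 0 0 0; -0.0020 0.0247 0 0 0 0
2.11 0.0011 0.0049 0 0 0 0; 0.0026 0.0096 0 0 0 0; 0.0047 0.0142 0 0 0 0; 0.0072 0.0185 0 0 0 0; 0.0101 0.0226 0 0 0 0
2.61 0.0033 0.0038 0 0 0 0; 0.0069 0.0072 0 0 0 0; 0.0109 0.0102 0 0 0 0; 0.0152 0.0128 0 0 0 0; 0.0197 0.0150 0 0 0 0
2.91 0.0028 0.0011 0 0 0 0; 0.0056 0.0020 0 0 0 0; 0.0086 0.0028 0 0 0 0; 0.0115 0.0033 0 0 0 0; 0.0145 0.0037 0 0 0 0
3.14 0.0023 0.0002 0 0 0 0; 0.0046 0.0003 0 0 0 0; 0.0069 0.0002 0 0 0 0; 0.0092 0.0001 0 0 0 0; 0.0115 -0.0001 0 0 0 0
0.5092960788185321 0.16769538581687965
```

step_arm(commands="-0.001 0.002 0 0 0 0; -0.0024 0.0035 0 0 0 0; -0.0036 0.005 0 0 0 0; -0.0046 0.0067 0 0 0 0; -0.0057 0.0085 0 0 0 0; -0.0067 0.0103 0 0 0 0; -0.0076 0.0121 0 0 0 0; -0.0084 0.014 0 0 0 0; -0.0092 0.0158 0 0 0 0; -0.0099 0.0177 0 0 0 0")

```text
clock: 10.4
eef_pos: [0.4992, 0.1849, 0.0646]
tool_rot: [-106.2, 90.0, -42.5]
wrist_force: [2.4, -2.9, 0.1]
grip_width: 0.0201
```

step_arm(commands="-0.0008 0.0024 0 0 0 0; -0.0014 0.0048 0 0 0 0; -0.0019 0.0072 0 0 0 0; -0.0023 0.0097 0 0 0 0; -0.0026 0.0122 0 0 0 0; -0.0027 0.0147 0 0 0 0; -0.0027 0.0172 0 0 0 0; -0.0026 0.0197 0 0 0 0; -0.0023 0.0222 0 0 0 0; -0.002 0.0247 0 0 0 0")

```text
clock: 11.4
eef_pos: [0.4963, 0.2098, 0.0645]
tool_rot: [120.4, 89.9, -175.9]
wrist_force: [-2.6, -3.9, 6.5]
grip_width: 0.0199
```

The grip is holding and the drag is about 4 N, as expected. Continuing.

step_arm(commands="0.0005 0.0025 0 0 0 0; 0.0011 0.0049 0 0 0 0; 0.0018 0.0073 0 0 0 0; 0.0026 0.0096 0 0 0 0; 0.0036 0.0119 0 0 0 0; 0.0047 0.0142 0 0 0 0; 0.0059 0.0164 0 0 0 0; 0.0072 0.0185 0 0 0 0; 0.0086 0.0206 0 0 0 0; 0.0101 0.0226 0 0 0 0")

```text
clock: 12.4
eef_pos: [0.5058, 0.2328, 0.0645]
tool_rot: [107.2, 89.8, 170.9]
wrist_force: [-5.5, -1.9, 8.1]
grip_width: 0.0197
```

step_arm(commands="0.0016 0.002 0 0 0 0; 0.0033 0.0038 0 0 0 0; 0.0051 0.0056 0 0 0 0; 0.0069 0.0072 0 0 0 0; 0.0089 0.0088 0 0 0 0; 0.0109 0.0102 0 0 0 0; 0.013 0.0116 0 0 0 0; 0.0152 0.0128 0 0 0 0; 0.0174 0.014 0 0 0 0; 0.0197 0.015 0 0 0 0")

```text
clock: 13.4
eef_pos: [0.5253, 0.2484, 0.0645]
tool_rot: [92.0, 89.8, 155.7]
wrist_force: [-6.6, 2.7, 8.4]
grip_width: 0.0204
```

step_arm(commands="0.0014 0.0006 0 0 0 0; 0.0028 0.0011 0 0 0 0; 0.0042 0.0016 0 0 0 0; 0.0056 0.002 0 0 0 0; 0.0071 0.0024 0 0 0 0; 0.0086 0.0028 0 0 0 0; 0.01 0.0031 0 0 0 0; 0.0115 0.0033 0 0 0 0; 0.013 0.0035 0 0 0 0; 0.0145 0.0037 0 0 0 0")

```text
clock: 14.4
eef_pos: [0.5399, 0.2525, 0.0645]
tool_rot: [78.4, 89.8, 142.1]
wrist_force: [-5.5, 2.8, 7.8]
grip_width: 0.0199
```

```bash
python3 - <<'E'
from h import *
s=snap('scene','s5');print(robot.read_state())
cv2.imwrite('pics/c6.png',cv2.resize(s['image'][110:230,130:290,::-1],(800,600),interpolation=cv2.INTER_CUBIC))
E
```

```text
{'clock': 14.45, 'q': array([ 13.61147102,  34.33912652,  78.82521342,   0.17846778,
        66.94558646, -50.14251998]), 'joint_velocities': array([-0.06152654, -0.06982831,  0.25972489,  0.04730351, -0.40171258,
        0.05632318]), 'joint_torque': array([-2.90766187e+00, -4.76838148e+01, -1.84713364e+01, -9.21373945e-01,
       -8.59146081e-01,  6.57525106e-04]), 'eef_pos': array([0.5401913 , 0.252511  , 0.06452795]), 'tool_rot': array([ 73.70200696,  89.80244482, 137.38595148]), 'wrist_force': array([-5.01278881,  2.96773322,  6.44563836]), 'moment': array([ 0.47904824,  0.75013557, -0.0179924 ]), 'grip_width': 0.020251460045677912}
```

View pics/c6.png

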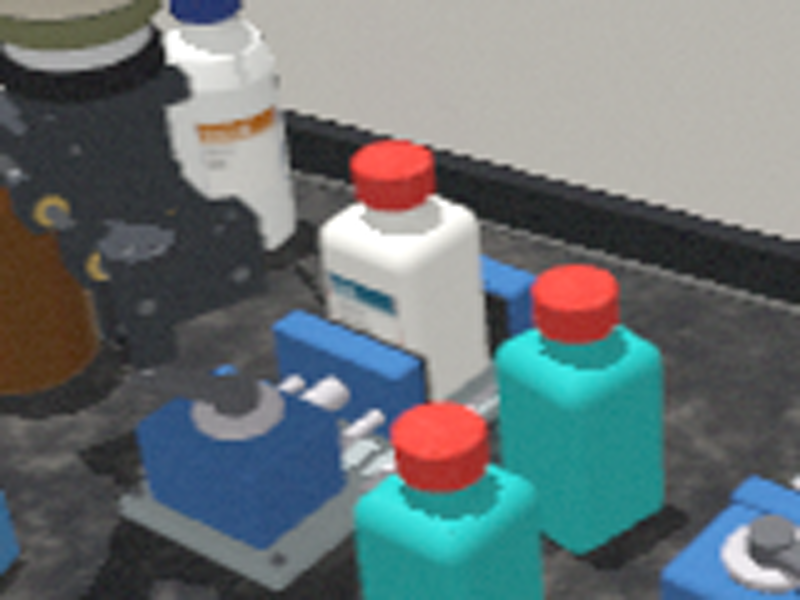

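The jaw (crop (345,350)) has moved up to the bottle, which still stands upright. Doing the final squeeze, watching the force.

step_arm(commands="0.0012 0.0001 0 0 0 0; 0.0023 0.0002 0 0 0 0; 0.0035 0.0003 0 0 0 0; 0.0046 0.0003 0 0 0 0; 0.0058 0.0003 0 0 0 0; 0.0069 0.0002 0 0 0 0; 0.0081 0.0002 0 0 0 0; 0.0092 0.0001 0 0 0 0; 0.0104 0 0 0 0 0; 0.0115 -0.0001 0 0 0 0")

```text
clock: 15.45
eef_pos: [0.5509, 0.2526, 0.0645]
tool_rot: [84.2, 89.7, 147.9]
wrist_force: [-6.7, 4.0, 8.0]
grip_width: 0.0199
```

```bash
python3 - <<'E'
from h import *
st=robot.read_state();print(st['eef_pos'],st['wrist_force'])
d=st['eef_pos']-[.5465,.2011,0];print('theta',np.radians(-97.4)-np.arctan2(d[1],d[0])+2*np.pi, np.hypot(*d[:2]))
E
```

```text
[0.5509244  0.25262644 0.06445758] [-6.66910109  4.0108441   7.99769394]
theta 3.0980947383960054 0.051716044588416554
```

Tangential force is 6.7 N, so the pad has only begun to yield. Another ~0.1 rad.

step_arm(commands="0.0005 0 0 0 0 0; 0.001 -0.0001 0 0 0 0; 0.0015 -0.0001 0 0 0 0; 0.002 -0.0002 0 0 0 0; 0.0025 -0.0003 0 0 0 0; 0.003 -0.0004 0 0 0 0; 0.0035 -0.0005 0 0 0 0; 0.004 -0.0006 0 0 0 0; 0.0045 -0.0007 0 0 0 0; 0.005 -0.0009 0 0 0 0")

```text
clock: 16.45
eef_pos: [0.5555, 0.2519, 0.0645]
tool_rot: [86.1, 89.7, 149.8]
wrist_force: [-8.6, 5.2, 8.9]
grip_width: 0.0205
```

```bash
python3 - <<'E'
from h import *
s=snap('scene','s6')
st=robot.read_state();print(st['eef_pos'],st['wrist_force'])
d=st['eef_pos']-[.5465,.2011,0];print('theta',np.radians(-97.4)-np.arctan2(d[1],d[0])+2*np.pi, np.hypot(*d[:2]))
for f in('s0','s5','s6'):
    S=load(f);c=cloud(S);h=cv2.cvtColor(S['image'],cv2.COLOR_RGB2HSV)
    u=np.array([np.cos(np.radians(-7.4)),np.sin(np.radians(-7.4))]);w=np.array([-u[1],u[0]])
    d=c[...,:2]-[.5465,.2011];a=d@u;b=d@w
    bl=(h[...,0]>100)&(h[...,0]<125)&(h[...,1]>130)&(abs(c[...,2]-.062)<.004)&(abs(b)<.05)&(a>.035)&(a<.15)
    wh=(h[...,1]<60)&(h[...,2]>120)&(c[...,2]>.08)&(c[...,2]<.13)&(abs(b)<.05)&(a>.06)&(a<.2)
    print(f,'jaw',np.percentile(a[bl],[2,50,98]).round(4),'bottle near face',np.percentile(a[wh],[2,10,50]).round(4),wh.sum())
cv2.imwrite('pics/c7.png',cv2.resize(s['image'][110:230,130:290,::-1],(800,600),interpolation=cv2.INTER_CUBIC))
E
```

```text
[0.55553733 0.25194786 0.06447958] [-9.76657557  5.23030447  8.67669287]
theta 3.188334254692342 0.051644735421116444
s0 jaw [0.0354 0.0446 0.0537] bottle near face [0.0879 0.0891 0.1021] 520
s5 jaw [0.0674 0.0769 0.0885] bottle near face [0.0943 0.0958 0.1089] 516
s6 jaw [0.0729 0.0807 0.0918] bottle near face [0.0955 0.0966 0.1098] 524
```

View pics/c7.png

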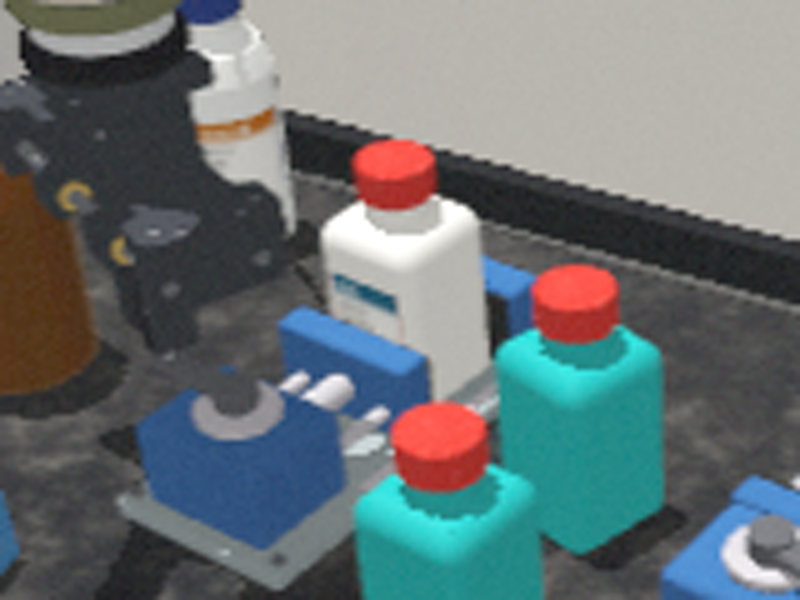

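θ ≈ 3.17. Tangential force is up about 4.5 N, and the bottle's near face is at 0.0955 from the axis (clamped value 0.096). It is clamped, so I'll release and lift straight up.

step_arm(commands="0 0 0 0 0 0; 0 0 0 0 0 0; 0 0 0 0 0 0; 0 0 0 0 0 0; 0 0 0 0 0 0; 0 0 0 0 0 0; 0 0 0 0 0 0; 0 0 0 0 0 0; 0 0 0 0 0 0; 0 0 0 0 0 0", fingers=60)

```text
clock: 17.5
eef_pos: [0.558, 0.2499, 0.0644]
tool_rot: [-117.1, 90.0, -53.5]
wrist_force: [0.1, 1.1, 0.3]
grip_width: 0.0531
```

step_arm(commands="0 0 0.005 0 0 0; 0 0 0.015 0 0 0; 0 0 0.03 0 0 0; 0 0 0.045 0 0 0; 0 0 0.06 0 0 0; 0 0 0.08 0 0 0; 0 0 0.1 0 0 0; 0 0 0.12 0 0 0; 0 0 0.14 0 0 0; 0 0 0.15 0 0 0")

```text
clock: 18.5
eef_pos: [0.5584, 0.25, 0.2171]
tool_rot: [-50.7, 89.8, 12.9]
wrist_force: [0.4, 0.1, 0.1]
grip_width: 0.0532
```

step_arm(commands="-0.03 0 0 0 0 0; -0.06 0 0 0 0 0; -0.09 0 0 0 0 0; -0.12 0 0 0 0 0; -0.15 0 0 0 0 0; -0.18 0 0 0 0 0; -0.2 0 0 0 0 0; -0.2 0 0 0 0 0; -0.2 0 0 0 0 0; -0.2 0 0 0 0 0")

```text
clock: 19.5
eef_pos: [0.3589, 0.2499, 0.2145]
tool_rot: [-52.6, 90.0, 11.0]
wrist_force: [-0.1, -0.1, 0.8]
grip_width: 0.0529
```

```bash
python3 - <<'E'
from h import *
s=snap('scene','s7');t=snap('top','t7');print(robot.read_state()['wrist_force'])
c=cloud(t);q=(c[...,2]>.095)&(c[...,2]<.13)&(np.hypot(c[...,0]-.5465,c[...,1]-.2011)<.07)
if q.sum():
    k=np.median(c[q],0);print('knob',q.sum(),k);d=k-[.5465,.2011,0];print('theta',np.radians(-97.4)-np.arctan2(d[1],d[0])+2*np.pi)
cv2.imwrite('pics/c8.png',np.hstack([cv2.resize(s['image'][110:230,130:230,::-1],(400,480),interpolation=cv2.INTER_CUBIC),cv2.resize(t['image'][120:240,130:230,::-1],(400,480),interpolation=cv2.INTER_CUBIC)]))
E
```

```text
[-0.61829104 -0.65033886  0.6731877 ]
knob 101 [0.55325615 0.24621296 0.12039906]
theta 3.1610942325371907
```

View pics/c8.png

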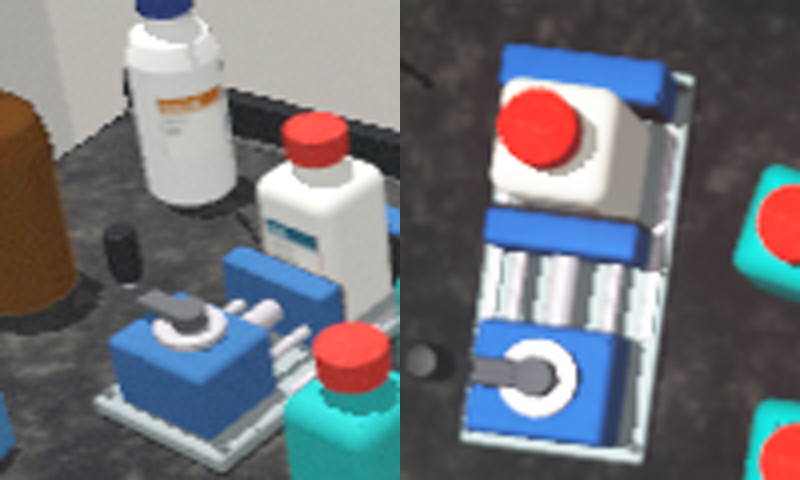

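The pictures show the knob left of the axis (θ ≈ 3.16) and the bottle upright between the two jaws. The arm is clear of everything.

```bash
python3 -c "
from cell import robot
print(robot.sign_off())"
```

```text
the job is handed in; nothing more can be done
None
```

The red-capped bottle is clamped upright against the fixed jaw. I turned its vise's crank clockwise by the knob from about 0.35 to 3.16 rad, let go and moved the arm clear. The job was handed in at about 19.6 s.

**Last checks:**
- **Crank:** after release the knob measured 3.16 rad, so the clamp held. That is about 0.23 rad past first contact, against the 0.2 rad asked for.
- **Force:** the tangential force rose by about 4–5 N during the final squeeze.
- **Bottle:** its near face was 95.5 mm from the axis, against the 96 mm expected when clamped. It stands upright between the jaws.
- **Wrist:** the force reads zero within about 1 N, and the arm touches nothing.
- **Other vise:** I never went near it. I did not measure it again at the end.

**What went wrong:** my first grasp slipped off the top of the knob. The real fingertips sit about 27 mm above the reported tool point. The shut fingers pressed on the knob top with about 19 N and dragged the crank roughly 0.35 rad in the right direction. I found the offset from the depth images and gripped again lower down. The second grip measured 20 mm, against the 21 mm knob, and held to the end.

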